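# Watch the knob of a lacquered door on a coasting turntable

### The job

The small cabinet door on the finishing turntable has just been lacquered, knob included, so do not touch it: push the turntable (its upright handle is there for that), either way round, and let go so that it coasts freely at about one turn in six seconds. Then, with the turntable still coasting untouched, keep the gripper centred right above the door's knob, fingertips one to four centimetres over it, for a good six seconds as it goes round, so that the wrist camera can inspect the lacquer. Finally bring the turntable gently to a stop and leave it standing still, the gripper clear and the other things on the bench undisturbed.

Things in the scene. Friction and masses are not known exactly. Their poses are not given: they have to be found in the camera images.
- turntable: dark steel round foot of the turntable, 220 mm across, fixed to the bench; origin on the bench top (z = 0), on the vertical turning axis
- platter (a joint): turning angle (rad, grows counter-clockwise from above, no stops) of the steel platter, 300 mm across, top 60 mm above the bench, with the door screwed on. Inertia of all that turns about 0.027 kg m2 (real one up to 40 % off); low-friction bearing: drag about 0.0008 N m s/rad plus 0.0005 N m dry friction, so it coasts for some 20 to 50 s after a push to 1 rad/s
- handle_top (a point): top centre of the upright black push handle on the platter, a round post 20 mm across, 120 mm from the turning axis, reaching from the platter up to 130 mm above the bench; it turns with the platter (its black part begins 75 mm above the bench)
- door: pale wooden frame-and-panel cabinet door, 260 x 180 x 18 mm, lying flat on the platter and centred on the axis, wet lacquer; origin at the centre of its underside, 70 mm above the bench; its top is 88 mm above the bench; its x runs along the 260 mm side towards the knob, y along the 180 mm side; the handle stands on its -y side, 30 mm off the long edge
- knob_top (a point): top centre of the door's round wooden knob, 34 mm across and 28 mm tall, top 116 mm above the bench, 105 mm from the turning axis, a quarter turn counter-clockwise (from above) from the handle; turns with the platter
- lacquer_can: bystander: can 80 mm across, 110 mm tall; origin at the centre of its underside
- sanding_block: bystander: cork sanding block 110 x 60 x 32 mm; origin at the centre of its underside
- spatula: bystander: filling spatula lying flat, along its x; origin at its underside
- hinge_tray: bystander: open steel tray 160 x 110 x 45 mm; origin at the centre of its underside

How it is judged:
By the outcome, as a careful person would: the job done as asked, in the order asked, and still so for the second after the job is handed in, with the robot touching nothing.
It also fails if it takes over 67 s, if anything falls off the work surface, if the arm or the gripper's body presses on something with over 40 N, if the wrist force passes 120 N, or if a joint passes its speed limit or range.

### The arm

A 6-joint arm with a two-finger parallel gripper is mounted at the origin on the work surface. World frame = base frame: x ahead of the robot, y to its left, z up, the work surface at z = 0. Lengths are in m, angles in rad, forces in N, time in s.
With the tool pointing down it reaches from about 0.25 to 0.8 m from the base axis. Payload 8.5 kg.
Tool frame: the origin (TCP) lies between the finger pads, 19 mm behind the fingertips; this is the grasp point; z points along the fingers, y is the line along which they close (so a half turn about z gives the same grasp; the last joint's range is limited). The gripper opens to 85 mm and grips with 20 to 120 N. Pads are 22 mm wide; open, the fingers measure 114 mm over their backs; the gripper's body (76 mm by 85 mm) begins 54 mm behind the grasp point. The pads swing forward as they close: fully open they stand 13 mm farther back than shut.
Start: joints at [-1.303, 0.238, -0.013, 1.319, 0, 1.571], TCP at [0.139, -0.506, 0.25] pointing down, gripper open.
Joint ranges: [-2.66, 2.66], [-1.03, 1.9], [-1.14, 1.46], [-1.82, 2.27], [-1.45, 1.34], [-3.14, 3.14]. Speed limits (rad/s): [2.22, 2.22, 2.79, 3.14, 3.14, 3.14].

### API

Orientations are given as a rotation vector (axis times angle).
In Python, from cell import bot gives the robot as it stands.
- The arm moves only by the tool send_rows, never from a script. Its argument "rows" is a list that holds one entry, the list of rows, each a list of 7 numbers: the turn, a rotation vector about the tool's x, y, z in rad, then the shift along the tool's x, y, z in m, then the opening, from -1 (shut) to 1 (fully open). A call has 1 to 12 rows; each row shifts and turns the commanded pose from where the row before left it, along the tool's axes as they then stand; what a row does not reach is not made up. A row lasts 1/12 s, in which the tool goes at most 41.7 mm and 7.16 degrees, less where a joint would pass 70% of its speed; a pose out of reach is approached as far as the arm can. A call with a gripper value outside its range is refused whole. The fingers move at their own pace and stop on an object; "force" is the grip in N (left out, the last holds). Time passes only in rows, so rows that do not move let the fingers close. It gives the time, the measured TCP pose, the force, the opening and the grip force at its end, in the units of the state.
- bot.observe(): the state, without advancing time (a new reading comes with each control period).
- bot.camera(name): name is "scene" or "top" or "wrist"; returns the picture (400x640x3 uint8, blue, green, red); there is no depth.
- bot.camera_params(name): a dict with "vertical_fov" (degrees; the focal length in pixels is half the picture's height over the tangent of half this angle, whatever the lens; pixels are square), "cx", "cy" (the principal point, pixels), "xyz" and "orientation" of the camera in the world. Camera axes: x right, y down, z forward; pixel columns grow to the right and rows downward; lengths in m; the calibration is good to about 2 mm. A picture is of the moment at which its call begins: read the wrist's pose just before it. camera_params takes no time and is no camera call; for the wrist camera it gives the pose at the moment of the call.
- bot.sign_off(): hands the job in; it is judged then, once.
The state is a dict: "time": time; "q": joint angles; "qd": joint speeds; "joint_torque": joint torques, N m; "ee_pos": TCP position; "orientation": TCP orientation; "wrist_force": force on the tool from outside, world axes, zero at the start; "wrist_torque": the same for the moment, N m; "gripper_width": finger opening in m; "grip_force": force on a finger pad.
Only numpy, scipy, OpenCV 4.12 (cv2) and the standard library are available. Lean on these libraries where they do the work, as an engineer would, in place of code of your own. Each camera call takes 0.05 s, during which the arm holds its last target. There are 200 camera calls.

## Working session

There is one attempt and no reset: what is moved stays moved. The work goes in short steps, Python scripts to look and compute and a tool call to move; the robot and the scene stay as the last step left them, time stands still between calls to the robot, and variables do not carry over. Pictures are saved under pics/ and viewed, at most 10 in all, crops included, and the job is handed in when it is done.

Besides the shell and the picture viewer there is one more tool, called after "Call:" as a command line: name --argument value ..., lists and objects as JSON in quotes. send_rows: Moves the arm, as the interface text tells. Its arguments: {"type":"object","properties":{"rows":{"type":"array","items":{"type":"array","items":{"type":"array","items":{"type":"number"}}}},"force":{"type":"number"}},"required":["rows"]}

```bash
mkdir -p pics; ls; python3 - <<'E'
from cell import bot
import cv2,json
o=bot.observe();print(o)
for n in("scene","top","wrist"):
    print(n,bot.camera_params(n))
for n in("scene","top"): cv2.imwrite(f"pics/{n}0.png",bot.camera(n))
E
```

```text
pics
{'time': 0.0, 'q': array([-1.30297296e+00,  2.38798177e-01, -1.42425780e-02,  1.31918599e+00,
       -3.32496928e-07,  1.57080153e+00]), 'qd': array([ 0.00045273, -0.00088646,  0.00151175,  0.00167426, -0.0002654 ,
        0.00114765]), 'joint_torque': array([ 8.18072167e-04, -5.38773465e+01,  3.46436083e+01,  1.84398587e-02,
        8.50087054e-05,  2.38086457e-06]), 'ee_pos': array([ 0.13883268, -0.5059205 ,  0.24937302]), 'orientation': array([-3.11206287e+00, -4.19242385e-01,  3.00375710e-04]), 'wrist_force': array([-0.49709087,  0.51446493,  0.59012539]), 'wrist_torque': array([0.04081323, 0.01405991, 0.00763612]), 'grip_force': 0.0, 'gripper_width': 0.08519941879024284}
scene {'vertical_fov': 44.35515671818738, 'cx': 318.099497005186, 'cy': 207.50881685725656, 'xyz': array([1.3771495 , 0.42657089, 1.16625474]), 'orientation': array([-1.39677872, -2.19628572,  0.87690229])}
top {'vertical_fov': 51.21442395501721, 'cx': 325.924262111195, 'cy': 199.83824828948426, 'xyz': array([0.33282579, 0.0093022 , 1.33252266]), 'orientation': array([-2.17777017,  2.14080612, -0.148655  ])}
wrist {'vertical_fov': 65.95901685105099, 'cx': 318.3644605196047, 'cy': 198.40371731340886, 'xyz': array([ 0.21705074, -0.48537753,  0.37279225]), 'orientation': array([ 2.28394302, -1.74441668, -0.28432263])}
```

View pics/top0.png

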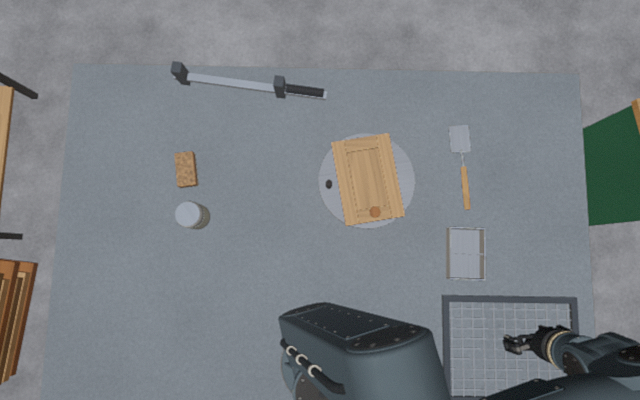

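View pics/scene0.png

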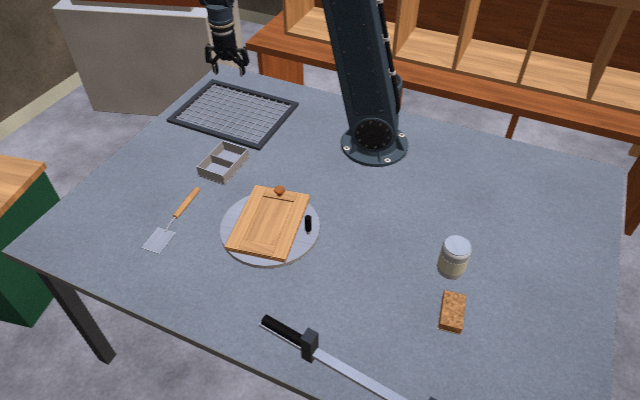

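The top view shows the platter centred near (367,181), with the black handle at (328,184) and the knob at (375,212). The scene view agrees: knob at (280,190), handle at (308,223). Next I'll measure these.

```bash
cat > h.py <<'E'
import numpy as np,cv2
from scipy.spatial.transform import Rotation as R
from cell import bot
def ray(p,uv):
    f=200/np.tan(np.radians(p["vertical_fov"])/2)
    d=R.from_rotvec(p["orientation"]).apply([(uv[0]-p["cx"])/f,(uv[1]-p["cy"])/f,1.])
    return np.array(p["xyz"]),d
def onz(p,uv,z):
    c,d=ray(p,uv); return c+d*(z-c[2])/d[2]
def proj(p,X):
    f=200/np.tan(np.radians(p["vertical_fov"])/2)
    v=R.from_rotvec(p["orientation"]).inv().apply(np.asarray(X)-p["xyz"])
    return np.array([p["cx"]+f*v[0]/v[2],p["cy"]+f*v[1]/v[2]])
def blobs(m,lo=8,hi=1e5):
    n,l,s,c=cv2.connectedComponentsWithStats(m.astype(np.uint8))
    return [(s[i,4],tuple(s[i,:4]),c[i].round(2)) for i in range(1,n) if lo<=s[i,4]<=hi]
def knobmask(im):
    h=cv2.cvtColor(im,cv2.COLOR_BGR2HSV); return h
E
python3 - <<'E'
from h import *
T=cv2.imread("pics/top0.png");S=cv2.imread("pics/scene0.png")
pt,ps=bot.camera_params("top"),bot.camera_params("scene")
for im,uv in((T,(375,212)),(T,(370,180)),(T,(408,180)),(T,(430,180)),(S,(280,190)),(S,(265,225)),(S,(230,215)),(S,(180,170))):
    print(uv,im[uv[1],uv[0]],cv2.cvtColor(im,cv2.COLOR_BGR2HSV)[uv[1],uv[0]])
def roi(m,x0,y0,x1,y1):
    o=np.zeros_like(m);o[y0:y1,x0:x1]=m[y0:y1,x0:x1];return o
for n,im,p,b in(("top",T,pt,(310,125,420,235)),("scene",S,ps,(210,175,330,270))):
    hsv=cv2.cvtColor(im,cv2.COLOR_BGR2HSV)
    hb=blobs(roi(hsv[...,2]<60,*b)); kb=blobs(roi((hsv[...,2]<190)&(hsv[...,1]>135),*b))
    print(n,"handle",hb,"knob",kb)
    for z,bs in((.12,hb),(.105,kb)):
        for x in bs: print(z,onz(p,x[2],z).round(4))
    # door
    d=roi((hsv[...,1]>70)&(hsv[...,0]<30),*b); bb=blobs(d,500); print("door",bb,[onz(p,x[2],.088).round(4) for x in bb])
print([onz(pt,u,.06).round(4) for u in((319,181),(415,181),(367,134),(367,228))])
E
```

```text
(375, 212) [ 76 115 161] [ 14 135 161]
(370, 180) [119 155 184] [ 17  90 184]
(408, 180) [166 159 156] [111  15 166]
(430, 180) [142 136 129] [104  23 142]
(280, 190) [ 62 106 178] [ 11 166 178]
(265, 225) [124 170 219] [ 15 111 219]
(230, 215) [192 171 167] [115  33 192]
(180, 170) [159 142 134] [110  40 159]
top handle [(np.int32(8), (np.int32(327), np.int32(185), np.int32(4), np.int32(3)), array([328.5, 186. ]))] knob []
0.12 [ 0.5305 -0.0075  0.12  ]
door [(np.int32(4933), (np.int32(332), np.int32(133), np.int32(73), np.int32(93)), array([367.26, 179.21]))] [array([ 0.5587, -0.125 ,  0.088 ])]
scene handle [(np.int32(91), (np.int32(305), np.int32(215), np.int32(6), np.int32(17)), array([307.57, 223.1 ]))] knob [(np.int32(81), (np.int32(274), np.int32(186), np.int32(11), np.int32(11)), array([279.01, 190.57])), (np.int32(35), (np.int32(263), np.int32(196), np.int32(31), np.int32(6)), array([278.09, 198.4 ])), (np.int32(182), (np.int32(225), np.int32(247), np.int32(61), np.int32(15)), array([254.74, 253.96]))]
0.12 [5.528e-01 5.000e-04 1.200e-01]
0.105 [ 0.458 -0.144  0.105]
0.105 [ 0.4889 -0.1305  0.105 ]
0.105 [ 0.7032 -0.0871  0.105 ]
door [(np.int32(4257), (np.int32(224), np.int32(185), np.int32(86), np.int32(77)), array([268.2 , 222.99]))] [array([ 0.576 , -0.1176,  0.088 ])]
[array([0.5554, 0.0213, 0.06  ]), array([ 0.5609, -0.2762,  0.06  ]), array([ 0.7079, -0.1267,  0.06  ]), array([ 0.4127, -0.1278,  0.06  ])]
```

```bash
python3 - <<'E'
from h import *
T=cv2.imread("pics/top0.png");S=cv2.imread("pics/scene0.png")
pt,ps=bot.camera_params("top"),bot.camera_params("scene")
def roi(m,x0,y0,x1,y1):
    o=np.zeros_like(m);o[y0:y1,x0:x1]=m[y0:y1,x0:x1];return o
ht=cv2.cvtColor(T,cv2.COLOR_BGR2HSV);hs=cv2.cvtColor(S,cv2.COLOR_BGR2HSV)
print("handle top",[(b,onz(pt,b[2],.125)) for b in blobs(roi(ht[...,2]<105,318,170,336,200))])
print("knob top",[(b,onz(pt,b[2],.112)) for b in blobs(roi((ht[...,1]>118),364,200,388,222))])
for uv,z in(((307.5,217.5),.13),((307.5,223.5),.1025),((307.5,231),.075),((279.5,188.5),.116)):print("scene",uv,z,onz(ps,uv,z).round(4))
for n,im,p,b in(("t",T,pt,(305,120,430,240)),("s",S,ps,(205,170,340,275))):
    h=cv2.cvtColor(im,cv2.COLOR_BGR2HSV)
    thr=153 if n=="t" else 178
    m=roi((cv2.GaussianBlur(im,(3,3),0)[...,0]>thr)|(h[...,1]>70),*b).astype(np.uint8)
    m=cv2.morphologyEx(m,cv2.MORPH_OPEN,np.ones((3,3)))
    c=max(cv2.findContours(m,cv2.RETR_EXTERNAL,cv2.CHAIN_APPROX_NONE)[0],key=cv2.contourArea)
    c=cv2.convexHull(c)[:,0]
    P=np.array([onz(p,u,.057)[:2] for u in c])
    from scipy.optimize import least_squares
    s=least_squares(lambda a:np.hypot(*(P-a[:2]).T)-a[2],[.56,-.126,.15],loss="soft_l1",f_scale=.002)
    print(n,s.x.round(4),np.abs(s.fun).mean())
E
```

```text
handle top [((np.int32(44), (np.int32(326), np.int32(180), np.int32(6), np.int32(9)), array([328.59, 183.84])), array([ 0.53612115, -0.00758043,  0.125     ]))]
knob top [((np.int32(85), (np.int32(370), np.int32(207), np.int32(10), np.int32(10)), array([374.66, 211.51])), array([ 0.45829452, -0.1445907 ,  0.112     ]))]
scene (307.5, 217.5) 0.13 [ 0.5416 -0.005   0.13  ]
scene (307.5, 223.5) 0.1025 [ 0.5405 -0.0062  0.1025]
scene (307.5, 231) 0.075 [ 0.5452 -0.0045  0.075 ]
scene (279.5, 188.5) 0.116 [ 0.4589 -0.141   0.116 ]
t [ 0.5647 -0.1263  0.1488] 0.006342806015386638
s [ 0.5419 -0.1282  0.1544] 0.00602086196421853
```

```bash
cat >> h.py <<'E'
C=np.array([.561,-.125])
def pose(th_tool,xyz):
    "tool down, tool x pointing at world angle th_tool"
    c,s=np.cos(th_tool),np.sin(th_tool)
    return R.from_matrix(np.array([[c,s,0],[s,-c,0],[0,0,-1]])),np.array(xyz,float)
def cur():
    o=bot.observe(); return R.from_rotvec(o["orientation"]),np.array(o["ee_pos"]),o
def rows(start,targets,g=-1):
    Rc,pc=start
    for Rt,pt in targets:
        w=np.round((Rc.inv()*Rt).as_rotvec(),3); d=np.round(Rc.inv().apply(pt-pc),4)
        print(list(map(float,w))+list(map(float,d))+[g],end=",\n")
        pc=pc+Rc.apply(d); Rc=Rc*R.from_rotvec(w)
    return Rc,pc
def pol(th,r,z): return [C[0]+r*np.cos(th),C[1]+r*np.sin(th),z]
def tool_th(Rc): v=Rc.apply([1,0,0]); return np.arctan2(v[1],v[0])
E
python3 - <<'E'
from h import *
Rc,pc,o=cur(); t0=tool_th(Rc); t1=np.radians(79); p1=np.array(pol(t1,.121,.2))
rows((Rc,pc),[pose(t0+(t1-t0)*k/12,pc+(p1-pc)*(k/12)) for k in range(1,13)][:12])
E
```

```text
[-0.001, -0.0, -0.093, 0.0468, -0.0303, 0.0042, -1],
[-0.0, -0.0, -0.092, 0.0494, -0.0259, 0.0041, -1],
[-0.0, -0.0, -0.093, 0.0516, -0.0212, 0.0041, -1],
[-0.0, -0.0, -0.092, 0.0533, -0.0164, 0.0041, -1],
[-0.0, -0.0, -0.093, 0.0547, -0.0113, 0.0042, -1],
[-0.0, -0.0, -0.093, 0.0554, -0.0063, 0.0041, -1],
[-0.0, -0.0, -0.092, 0.0558, -0.001, 0.0041, -1],
[-0.0, -0.0, -0.093, 0.0556, 0.004, 0.0042, -1],
[-0.0, -0.0, -0.092, 0.055, 0.0092, 0.0041, -1],
[-0.0, -0.0, -0.093, 0.0539, 0.0142, 0.0041, -1],
[-0.0, -0.0, -0.092, 0.0524, 0.0192, 0.0041, -1],
[-0.0, -0.0, -0.093, 0.0504, 0.0239, 0.0042, -1],
```

Call:
send_rows --rows '[[[0, 0, -0.093, 0.033, -0.021, 0.004, -1], [0, 0, -0.093, 0.034, -0.018, 0.004, -1], [0, 0, -0.093, 0.036, -0.015, 0.004, -1], [0, 0, -0.093, 0.037, -0.011, 0.004, -1], [0, 0, -0.093, 0.038, -0.008, 0.004, -1], [0, 0, -0.093, 0.039, -0.004, 0.004, -1], [0, 0, -0.093, 0.039, 0, 0.004, -1], [0, 0, -0.093, 0.039, 0.003, 0.004, -1], [0, 0, -0.093, 0.039, 0.006, 0.004, -1], [0, 0, -0.093, 0.038, 0.01, 0.004, -1], [0, 0, -0.093, 0.037, 0.013, 0.004, -1], [0, 0, -0.09, 0.035, 0.017, 0.004, -1]]]'

```text
time: 1.1
ee_pos: [0.4509, -0.1546, 0.2017]
orientation: [-2.417, -2.006, 0.0]
wrist_force: [0.6, -1.3, 0.5]
gripper_width: 0.0001
grip_force: 0.0
```

```bash
python3 - <<'E'
from h import *
Rc,pc,o=cur(); t0=tool_th(Rc); t1=np.radians(79); p1=np.array(pol(t1,.121,.2))
print(pc,np.degrees(t0),o["q"].round(2),o["time"],o["gripper_width"])
rows((Rc,pc),[pose(t0+(t1-t0)*k/8,pc+(p1-pc)*(k/8)) for k in range(1,9)])
E
```

```text
[ 0.45090907 -0.15457808  0.20172067] 79.38769586234045 [-0.33  0.18 -0.22  1.18  0.    1.43] 1.1 9.562224327077778e-05
[-0.0, -0.0, 0.001, 0.0213, 0.0129, 0.0002, -1],
[-0.0, -0.0, 0.001, 0.0213, 0.013, 0.0002, -1],
[-0.0, -0.0, 0.001, 0.0213, 0.0129, 0.0002, -1],
[-0.0, -0.0, 0.0, 0.0213, 0.0129, 0.0003, -1],
[-0.0, -0.0, 0.001, 0.0214, 0.0128, 0.0002, -1],
[-0.0, -0.0, 0.001, 0.0213, 0.0129, 0.0002, -1],
[-0.0, -0.0, 0.001, 0.0214, 0.0128, 0.0002, -1],
[-0.0, -0.0, 0.001, 0.0214, 0.0129, 0.0002, -1],
```

Call:
send_rows --rows '[[[0, 0, 0.001, 0.0213, 0.0129, 0, -1], [0, 0, 0.001, 0.0213, 0.0129, 0, -1], [0, 0, 0.001, 0.0213, 0.0129, 0, -1], [0, 0, 0.001, 0.0213, 0.0129, 0, -1], [0, 0, 0.001, 0.0213, 0.0129, 0, -1], [0, 0, 0.001, 0.0213, 0.0129, 0, -1], [0, 0, 0.001, 0.0213, 0.0129, 0, -1], [0, 0, 0, 0.0213, 0.0129, 0, -1], [0, 0, 0, 0, 0, 0.02, -1], [0, 0, 0, 0, 0, 0.02, -1], [0, 0, 0, 0, 0, 0.02, -1], [0, 0, 0, 0, 0, 0.018, -1]]]'

```text
time: 2.1
ee_pos: [0.5838, -0.0088, 0.1224]
orientation: [-2.428, -1.992, 0.001]
wrist_force: [-0.2, -0.1, 0.3]
gripper_width: -0.0002
grip_force: 0.0
```

```bash
python3 - <<'E'
from h import *
cv2.imwrite("pics/scene1.png",cv2.resize(bot.camera("scene")[150:290,180:380],None,fx=4,fy=4))
cv2.imwrite("pics/wrist1.png",bot.camera("wrist"))
Rc,pc,o=cur();print(pc,np.degrees(tool_th(Rc)),o["wrist_force"],o["time"])
print(pol(np.radians(79),.121,.122))
E
```

```text
[ 0.58215527 -0.00899397  0.12092886] 78.72131404239703 [-0.90683076  0.61107245 -0.07768003] 2.2
[np.float64(0.584087888440562), np.float64(-0.006223110802832665), 0.122]
```

View pics/scene1.png

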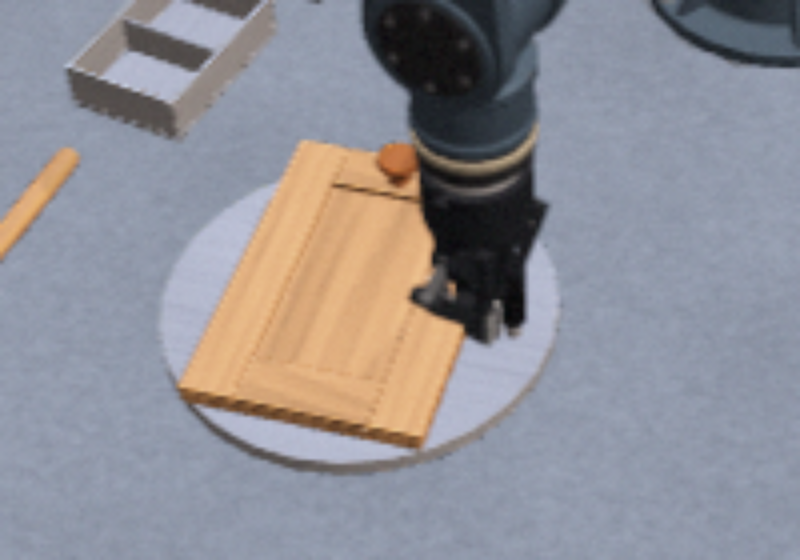

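View pics/wrist1.png

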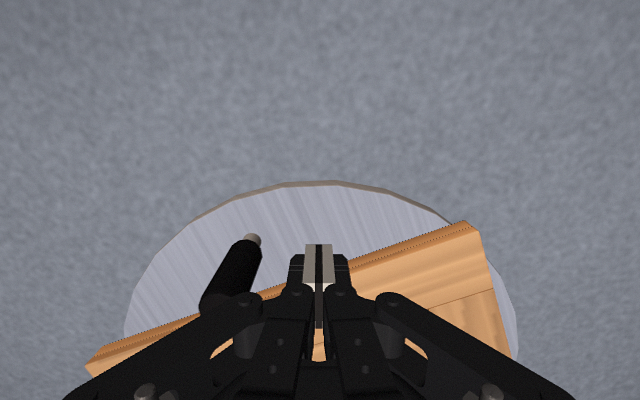

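The wrist view shows the shut fingertips at (318,248) and the handle post clear to their left, from (252,240) to (225,305). I'll push counter-clockwise with a gentle ramp.

Call:
send_rows --rows '[[[0, 0, -0.03, 0, -0.0036, 0, -1], [0, 0, -0.03, 0, -0.0036, 0, -1], [0, 0, -0.03, 0, -0.0036, 0, -1], [0, 0, -0.03, 0, -0.0036, 0, -1], [0, 0, -0.03, -0.0001, -0.0036, 0, -1], [0, 0, -0.04, -0.0001, -0.0048, 0, -1], [0, 0, -0.05, -0.0001, -0.006, 0, -1], [0, 0, -0.06, -0.0002, -0.0072, 0, -1], [0, 0, -0.07, -0.0003, -0.0084, 0, -1], [0, 0, -0.08, -0.0004, -0.0096, 0, -1], [0, 0, -0.09, -0.0005, -0.0108, 0, -1], [0, 0, -0.1, -0.0006, -0.012, 0, -1]]]'

```text
time: 3.2
ee_pos: [0.5095, -0.0182, 0.1252]
orientation: [1.673, 2.658, 0.002]
wrist_force: [-0.3, -0.0, -0.1]
gripper_width: 0.0001
grip_force: 0.0
```

Call:
send_rows --rows '[[[0, 0, -0.1, -0.0006, -0.012, 0, -1], [0, 0, -0.1, -0.0006, -0.012, 0, -1], [0, 0, -0.07, -0.0003, -0.008, 0, -1], [0, 0, -0.03, 0, -0.003, -0.005, -1], [0, 0, 0, 0, 0, -0.02, -1], [0, 0, 0, 0, 0, -0.03, -1], [0, 0, 0, 0, 0, -0.03, -1]]]'

```text
time: 3.78
ee_pos: [0.4797, -0.0377, 0.2108]
orientation: [-1.264, -2.875, 0.0]
wrist_force: [1.9, 0.9, 0.2]
gripper_width: -0.0001
grip_force: 0.0
```

```bash
python3 - <<'E'
from h import *
Rc,pc,o=cur();print(pc,np.degrees(tool_th(Rc)),o["q"].round(2),o["wrist_force"],o["time"])
n=o["time"]
for c in("scene","top","scene"):
    print(c,bot.observe()["time"]); cv2.imwrite(f"pics/p_{c}_{bot.observe()['time']:.2f}.png",bot.camera(c))
a=sorted(__import__("glob").glob("pics/p_*"));print(a)
A=[cv2.imread(x) for x in a]
cv2.imwrite("pics/m1.png",np.vstack([np.hstack([cv2.resize(A[0][170:280,200:340],None,fx=2.8,fy=2.8),cv2.resize(A[1][170:280,200:340],None,fx=2.8,fy=2.8)]),cv2.resize(A[2][120:240,300:430],(784,290))]))
E
```

```text
[ 0.47966648 -0.03772322  0.21080736] 132.5527414933827 [-0.08  0.18 -0.19  1.2   0.    0.75] [1.90327564 0.87434242 0.21433588] 3.7833
scene 3.7833
top 3.8333
scene 3.8833
['pics/p_scene_3.78.png', 'pics/p_scene_3.88.png', 'pics/p_top_3.83.png']
```

View pics/m1.png

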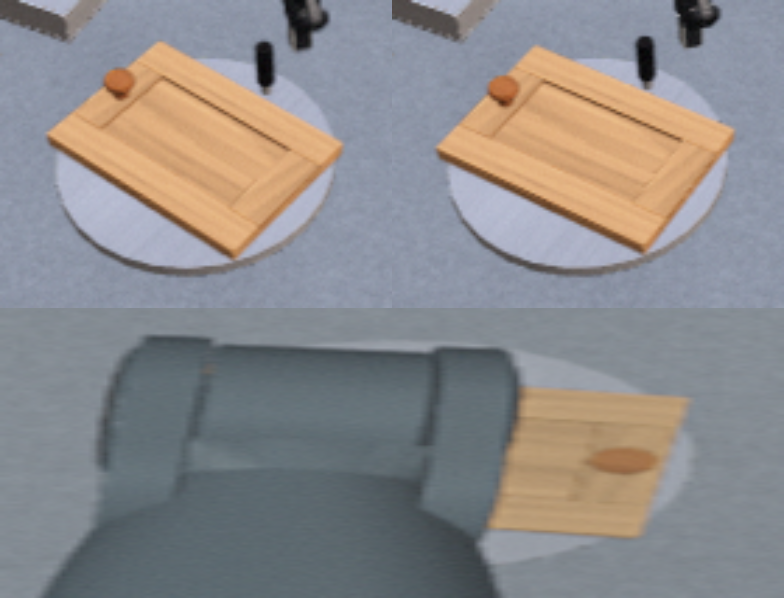

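The knob is at about (119,82) and (503,89) in the two zoomed crops. The platter is turning freely and the gripper is clear. Now I'll measure the angle and speed, then plan the intercept.

```bash
cat >> h.py <<'E'
import json,os
PS=bot.camera_params("scene")
def knob(im):
    h=cv2.cvtColor(im,cv2.COLOR_BGR2HSV); m=np.zeros(h.shape[:2],bool)
    m[170:290,200:345]=((h[...,0]<=13)&(h[...,1]>150)&(h[...,2]>80))[170:290,200:345]
    m=cv2.morphologyEx(m.astype(np.uint8),cv2.MORPH_OPEN,np.ones((3,3)))
    b=blobs(m,25,170)
    return [(int(x[0]),onz(PS,x[2],.105)) for x in b]
def look():
    t=bot.observe()["time"]; im=bot.camera("scene"); cv2.imwrite(f"pics/p_scene_{t:.2f}.png",im)
    return t,knob(im)
def rec(t,P):
    f="log.json"; L=json.load(open(f)) if os.path.exists(f) else []
    L.append([t,float(P[0]),float(P[1])]); json.dump(L,open(f,"w")); return L
E
python3 - <<'E'
from h import *
for t in(3.7833,3.8833):
    k=knob(cv2.imread(f"pics/p_scene_{t:.2f}.png"))
    for a,P in k:
        d=P[:2]-C; print(t,a,P.round(4),np.hypot(*d),np.degrees(np.arctan2(d[1],d[0]))%360)
    rec(t,k[0][1])
print(bot.observe()["time"])
E
```

```text
3.7833 79 [ 0.5379 -0.2266  0.105 ] 0.10417935580816912 257.1934595801747
3.8833 75 [ 0.5493 -0.2298  0.105 ] 0.10543672684730096 263.6485844447037
3.9333
```

```bash
cat >> h.py <<'E'
def fit():
    "fit angle model th0 + w s - .5 a s^2, s = t-t0; returns function"
    L=np.array(json.load(open("log.json"))); t=L[:,0]-L[0,0]
    th=np.unwrap(np.arctan2(L[:,2]-C[1],L[:,1]-C[0]))
    if len(t)<3 or np.ptp(t)<2:
        # prior: drag a=.05, speed prior 1.17 +- .05, angle noise .015
        A=np.r_[np.c_[np.ones(len(t)),t]/.015,[[0,1/.05]]]; b=np.r_[(th+.025*t*t)/.015,1.17/.05]
        x=np.linalg.lstsq(A,b,rcond=None)[0]; x=np.r_[x,.05]
    else:
        A=np.r_[np.c_[np.ones(len(t)),t,-t*t/2]/.015,[[0,0,1/.02]]]; b=np.r_[th/.015,.05/.02]
        x=np.linalg.lstsq(A,b,rcond=None)[0]
    res=th-(x[0]+x[1]*t-x[2]*t*t/2)
    print("w0,a",x[1:].round(3),"res",res[-4:].round(3))
    return lambda T:(x[0]+x[1]*(T-L[0,0])-x[2]*(T-L[0,0])**2/2)
def save(Rc,pc): json.dump([Rc.as_rotvec().tolist(),pc.tolist()],open("cmd.json","w"))
def load():
    a,b=json.load(open("cmd.json")); return R.from_rotvec(a),np.array(b)
E
python3 - <<'E'
from h import *
Rc,pc,o=cur(); th=fit(); T=o["time"]; al=tool_th(Rc); lead=.06; J=8
print(np.degrees(th(T))%360)
pj=np.array(pol(th(T+J/12+lead),.105,.166))
tg=[]
for k in range(1,13):
    if k<=J:
        s=k/J; s=s; tg.append(pose(al,pc+(pj-pc)*s))
    else: tg.append(pose(al,pol(th(T+k/12+lead),.105,.166)))
save(*rows((Rc,pc),tg))
E
```

```text
w0,a [1.168 0.05 ] res [ 0.002 -0.002]
267.0872372385842
[0.004, 0.004, 0.0, -0.0278, 0.0004, 0.0059, -1],
[-0.0, 0.0, 0.0, -0.0279, 0.0004, 0.0058, -1],
[-0.0, 0.0, 0.0, -0.0278, 0.0004, 0.0057, -1],
[-0.0, 0.0, 0.0, -0.0278, 0.0004, 0.0058, -1],
[-0.0, 0.0, 0.0, -0.0279, 0.0004, 0.0058, -1],
[-0.0, 0.0, 0.0, -0.0278, 0.0004, 0.0057, -1],
[-0.0, 0.0, 0.0, -0.0278, 0.0004, 0.0058, -1],
[-0.0, 0.0, 0.0, -0.0279, 0.0004, 0.0058, -1],
[-0.0, 0.0, 0.0, 0.0008, 0.0097, -0.0, -1],
[-0.0, 0.0, 0.0, 0.0018, 0.0097, -0.0, -1],
[-0.0, 0.0, 0.0, 0.0025, 0.0093, -0.0, -1],
[-0.0, 0.0, 0.0, 0.0035, 0.0091, -0.0, -1],
```

Call:
send_rows --rows '[[[0.004, 0.004, 0, -0.0278, 0.0004, 0.0058, -1], [0, 0, 0, -0.0278, 0.0004, 0.0058, -1], [0, 0, 0, -0.0278, 0.0004, 0.0058, -1], [0, 0, 0, -0.0278, 0.0004, 0.0058, -1], [0, 0, 0, -0.0279, 0.0004, 0.0058, -1], [0, 0, 0, -0.0278, 0.0004, 0.0057, -1], [0, 0, 0, -0.0278, 0.0004, 0.0057, -1], [0, 0, 0, -0.0279, 0.0004, 0.0057, -1], [0, 0, 0, 0.0008, 0.0097, 0, -1], [0, 0, 0, 0.0018, 0.0097, 0, -1], [0, 0, 0, 0.0025, 0.0093, 0, -1], [0, 0, 0, 0.0035, 0.0091, 0, -1]]]'

```text
time: 4.93
ee_pos: [0.6549, -0.166, 0.162]
orientation: [-1.26, -2.871, 0.003]
wrist_force: [-0.6, -0.5, -0.7]
gripper_width: -0.0002
grip_force: 0.0
```

```bash
cat > trk.py <<'E'
import sys
from h import *
# one look, then 12 tracking rows from the commanded pose
Rm,pm,o=cur(); Rc,pc=load(); al=tool_th(Rc)
print("t",o["time"],"cmd-meas mm",((pc-pm)*1e3).round(1),"z",pm[2].round(4))
lead=float(sys.argv[1]); t,k=look()
for a,P in k: print(a,P.round(4),np.hypot(*(P[:2]-C)).round(4))
if len(k)==1 and abs(np.hypot(*(k[0][1][:2]-C))-.105)<.012:
    rec(t,k[0][1])
    print("meas tool - knob seen mm",((pm-k[0][1])[:2]*1e3).round(1))
th=fit(); T=o["time"]+.05
print("tool - knob model mm",((pm-pol(th(o["time"]),.105,.166))*1e3).round(1))
A,b=np.array(pol(th(T+3/12+lead),.105,.166)),None
tg=[]
e=pc-np.array(pol(th(T+lead),.105,.166))
for j in range(1,13):
    p=np.array(pol(th(T+j/12+lead),.105,.166)); tg.append((Rc,p+e*max(0,1-j/2)))
r=rows((Rc,pc),tg); save(*r)
E
python3 trk.py .06
```

```text
t 4.9333 cmd-meas mm [ 1.9 -1.8  4. ] z 0.162
87 [ 0.656  -0.1642  0.105 ] 0.1028
meas tool - knob seen mm [-1.1 -1.8]
w0,a [1.245 0.05 ] res [ 0.002 -0.009  0.007]
tool - knob model mm [-2.9 -0.3 -4. ]
[0.0, 0.0, 0.0, 0.0096, 0.0155, -0.0, -1],
[-0.0, 0.0, 0.0, 0.0104, 0.0149, -0.0, -1],
[-0.0, 0.0, 0.0, 0.0074, 0.0071, -0.0, -1],
[-0.0, 0.0, 0.0, 0.008, 0.0064, -0.0, -1],
[-0.0, 0.0, 0.0, 0.0086, 0.0054, -0.0, -1],
[-0.0, 0.0, 0.0, 0.009, 0.0047, -0.0, -1],
[-0.0, 0.0, 0.0, 0.0094, 0.0037, -0.0, -1],
[-0.0, 0.0, 0.0, 0.0097, 0.0028, -0.0, -1],
[-0.0, 0.0, 0.0, 0.0098, 0.0018, -0.0, -1],
[-0.0, 0.0, 0.0, 0.01, 0.0009, -0.0, -1],
[-0.0, 0.0, 0.0, 0.0099, -0.0, -0.0, -1],
[-0.0, 0.0, 0.0, 0.0099, -0.001, -0.0, -1],
```

Call:
send_rows --rows '[[[0, 0, 0, 0.0096, 0.0155, 0, -1], [0, 0, 0, 0.0104, 0.0149, 0, -1], [0, 0, 0, 0.0074, 0.0071, 0, -1], [0, 0, 0, 0.008, 0.0064, 0, -1], [0, 0, 0, 0.0086, 0.0054, 0, -1], [0, 0, 0, 0.009, 0.0047, 0, -1], [0, 0, 0, 0.0094, 0.0037, 0, -1], [0, 0, 0, 0.0097, 0.0028, 0, -1], [0, 0, 0, 0.0098, 0.0018, 0, -1], [0, 0, 0, 0.01, 0.0009, 0, -1], [0, 0, 0, 0.0099, 0, 0, -1], [0, 0, 0, 0.0099, -0.001, 0, -1]]]'

```text
time: 5.98
ee_pos: [0.6245, -0.0425, 0.1622]
orientation: [-1.261, -2.871, 0.003]
wrist_force: [-0.4, 0.0, 0.5]
gripper_width: 0.0005
grip_force: 0.0
```

```bash
python3 trk.py .06
```

```text
t 5.9833 cmd-meas mm [ 2.7 -1.   3.7] z 0.1622
94 [ 0.6278 -0.0461  0.105 ] 0.1034
meas tool - knob seen mm [-3.3  3.6]
w0,a [1.257 0.041] res [ 0.008 -0.005 -0.008  0.004]
tool - knob model mm [-4.7  2.7 -3.8]
[0.0, 0.0, 0.0, 0.015, -0.004, -0.0, -1],
[-0.0, 0.0, 0.0, 0.0146, -0.005, -0.0, -1],
[-0.0, 0.0, 0.0, 0.0089, -0.0047, -0.0, -1],
[-0.0, 0.0, 0.0, 0.0084, -0.0056, -0.0, -1],
[-0.0, 0.0, 0.0, 0.0078, -0.0063, -0.0, -1],
[-0.0, 0.0, 0.0, 0.0071, -0.0071, -0.0, -1],
[-0.0, 0.0, 0.0, 0.0064, -0.0076, -0.0, -1],
[-0.0, 0.0, 0.0, 0.0057, -0.0082, -0.0, -1],
[-0.0, 0.0, 0.0, 0.0048, -0.0087, -0.0, -1],
[-0.0, 0.0, 0.0, 0.004, -0.009, -0.0, -1],
[-0.0, 0.0, 0.0, 0.0031, -0.0094, -0.0, -1],
[-0.0, 0.0, 0.0, 0.0022, -0.0095, -0.0, -1],
```

Call:
send_rows --rows '[[[0, 0, 0, 0.013, -0.003, 0, -1], [0, 0, 0, 0.013, -0.004, 0, -1], [0, 0, 0, 0.0089, -0.0047, 0, -1], [0, 0, 0, 0.0084, -0.0056, 0, -1], [0, 0, 0, 0.0078, -0.0063, 0, -1], [0, 0, 0, 0.0071, -0.0071, 0, -1], [0, 0, 0, 0.0064, -0.0076, 0, -1], [0, 0, 0, 0.0057, -0.0082, 0, -1], [0, 0, 0, 0.0048, -0.0087, 0, -1], [0, 0, 0, 0.004, -0.009, 0, -1], [0, 0, 0, 0.0031, -0.0094, 0, -1], [0, 0, 0, 0.0022, -0.0095, 0, -1]]]'

```text
time: 7.03
ee_pos: [0.506, -0.0376, 0.1629]
orientation: [-1.261, -2.871, 0.003]
wrist_force: [0.2, -0.1, 0.8]
gripper_width: 0.0002
grip_force: 0.0
```

```bash
python3 - <<'E'
from h import *
Rc,pc=load(); save(Rc,pc-Rc.apply([.0036,-.002,0]))
E
python3 trk.py .03
```

```text
t 7.0333 cmd-meas mm [2.8 0.1 3.1] z 0.1629
80 [ 0.5108 -0.0328  0.105 ] 0.105
meas tool - knob seen mm [-4.8 -4.9]
w0,a [1.257 0.04 ] res [-0.005 -0.007  0.004  0.   ]
tool - knob model mm [-4.8 -4.9 -3.1]
[0.0, 0.0, 0.0, 0.0031, -0.012, -0.0, -1],
[-0.0, 0.0, 0.0, 0.0021, -0.0121, -0.0, -1],
[-0.0, 0.0, 0.0, -0.0008, -0.0097, -0.0, -1],
[-0.0, 0.0, 0.0, -0.0016, -0.0096, -0.0, -1],
[-0.0, 0.0, 0.0, -0.0025, -0.0093, -0.0, -1],
[-0.0, 0.0, 0.0, -0.0034, -0.0091, -0.0, -1],
[-0.0, 0.0, 0.0, -0.0042, -0.0087, -0.0, -1],
[-0.0, 0.0, 0.0, -0.0049, -0.0082, -0.0, -1],
[-0.0, 0.0, 0.0, -0.0056, -0.0078, -0.0, -1],
[-0.0, 0.0, 0.0, -0.0063, -0.0071, -0.0, -1],
[-0.0, 0.0, 0.0, -0.0069, -0.0066, -0.0, -1],
[-0.0, 0.0, 0.0, -0.0075, -0.0058, -0.0, -1],
```

```bash
sed -i 's/^Rm,pm,o=cur(); Rc,pc=load()/Rm,pm,o=cur(); Rc,pc=load(); pc=pm.copy(); pc[2]=.166/; s/t,k=look()/t,k=look() if len(sys.argv)<3 else (float(sys.argv[2]),knob(cv2.imread(f"pics\/p_scene_{float(sys.argv[2]):.2f}.png")))/; s/T=o\["time"\]+.05/T=t+.05/; s/th(o\["time"\])/th(t)/' trk.py
python3 - <<'E'
import json; L=json.load(open("log.json")); json.dump(L[:-1],open("log.json","w"))
E
python3 trk.py .0 7.0333
```

```text
t 7.0833 cmd-meas mm [0.  0.  3.1] z 0.1629
80 [ 0.5108 -0.0328  0.105 ] 0.105
meas tool - knob seen mm [-6.3 -5.5]
w0,a [1.257 0.04 ] res [-0.005 -0.007  0.004  0.   ]
tool - knob model mm [-6.4 -5.5 -3.1]
[0.0, 0.0, 0.0, 0.0019, -0.0084, 0.0, -1],
[-0.0, 0.0, 0.0, 0.001, -0.0084, 0.0, -1],
[-0.0, 0.0, 0.0, -0.0004, -0.0098, 0.0, -1],
[-0.0, 0.0, 0.0, -0.0014, -0.0096, 0.0, -1],
[-0.0, 0.0, 0.0, -0.0022, -0.0095, 0.0, -1],
[-0.0, 0.0, 0.0, -0.003, -0.0091, 0.0, -1],
[-0.0, 0.0, 0.0, -0.0039, -0.0088, 0.0, -1],
[-0.0, 0.0, 0.0, -0.0047, -0.0084, 0.0, -1],
[-0.0, 0.0, 0.0, -0.0054, -0.008, 0.0, -1],
[-0.0, 0.0, 0.0, -0.006, -0.0073, 0.0, -1],
[-0.0, 0.0, 0.0, -0.0067, -0.0068, 0.0, -1],
[-0.0, 0.0, 0.0, -0.0073, -0.0061, 0.0, -1],
```

Call:
send_rows --rows '[[[0, 0, 0, 0.0019, -0.0086, 0, -1], [0, 0, 0, 0.001, -0.0088, 0, -1], [0, 0, 0, -0.0004, -0.0098, 0, -1], [0, 0, 0, -0.0014, -0.0096, 0, -1], [0, 0, 0, -0.0022, -0.0095, 0, -1], [0, 0, 0, -0.003, -0.0091, 0, -1], [0, 0, 0, -0.0039, -0.0088, 0, -1], [0, 0, 0, -0.0047, -0.0084, 0, -1], [0, 0, 0, -0.0054, -0.008, 0, -1], [0, 0, 0, -0.006, -0.0073, 0, -1], [0, 0, 0, -0.0067, -0.0068, 0, -1], [0, 0, 0, -0.0073, -0.0061, 0, -1]]]'

```text
time: 8.08
ee_pos: [0.4584, -0.1345, 0.1631]
orientation: [-1.262, -2.871, 0.003]
wrist_force: [0.2, -0.6, -0.0]
gripper_width: 0.0001
grip_force: 0.0
```

```bash
sed -i 's/^lead=/pm0=pm;lead=/; s/^th=fit()/Rm,pm,_=cur(); pc=pm.copy(); pc[2]=.166; th=fit()/' trk.py
sed -i 's/print("tool - knob model mm",((pm-/print("tool - knob model mm",((pm0-/' trk.py
python3 trk.py .015
```

```text
t 8.0833 cmd-meas mm [0.  0.  2.9] z 0.1631
74 [ 0.4554 -0.128   0.105 ] 0.1056
meas tool - knob seen mm [ 3.  -6.5]
w0,a [1.273 0.053] res [-0.015  0.001  0.017 -0.009]
tool - knob model mm [ 2.3 -5.6 -2.9]
[0.0, 0.0, 0.0, -0.0069, -0.006, 0.0, -1],
[-0.0, 0.0, 0.0, -0.0072, -0.0054, 0.0, -1],
[-0.0, 0.0, 0.0, -0.0083, -0.0037, 0.0, -1],
[-0.0, 0.0, 0.0, -0.0084, -0.0029, 0.0, -1],
[-0.0, 0.0, 0.0, -0.0087, -0.0022, 0.0, -1],
[-0.0, 0.0, 0.0, -0.0088, -0.0015, 0.0, -1],
[-0.0, 0.0, 0.0, -0.0088, -0.0007, 0.0, -1],
[-0.0, 0.0, 0.0, -0.0088, -0.0, 0.0, -1],
[-0.0, 0.0, 0.0, -0.0088, 0.0008, 0.0, -1],
[-0.0, 0.0, 0.0, -0.0086, 0.0014, 0.0, -1],
[-0.0, 0.0, 0.0, -0.0084, 0.0022, 0.0, -1],
[-0.0, 0.0, 0.0, -0.0082, 0.0029, 0.0, -1],
```

Call:
send_rows --rows '[[[0, 0, 0, -0.0067, -0.0058, 0, -1], [0, 0, 0, -0.007, -0.0053, 0, -1], [0, 0, 0, -0.0082, -0.0036, 0, -1], [0, 0, 0, -0.0084, -0.0029, 0, -1], [0, 0, 0, -0.0086, -0.0022, 0, -1], [0, 0, 0, -0.0087, -0.0015, 0, -1], [0, 0, 0, -0.0087, -0.0007, 0, -1], [0, 0, 0, -0.0087, 0, 0, -1], [0, 0, 0, -0.0087, 0.0008, 0, -1], [0, 0, 0, -0.0085, 0.0014, 0, -1], [0, 0, 0, -0.0083, 0.0022, 0, -1], [0, 0, 0, -0.0081, 0.0029, 0, -1]]]'

```text
time: 9.13
ee_pos: [0.5151, -0.2164, 0.1627]
orientation: [-1.261, -2.871, 0.003]
wrist_force: [0.2, 0.7, -0.1]
gripper_width: 0.0002
grip_force: 0.0
```

```bash
python3 trk.py .0
```

```text
t 9.1333 cmd-meas mm [0.  0.  3.3] z 0.1627
65 [ 0.5117 -0.2196  0.105 ] 0.1066
meas tool - knob seen mm [3.4 3.1]
w0,a [1.277 0.055] res [-0.001  0.017 -0.004 -0.003]
tool - knob model mm [ 2.4  1.8 -3.3]
[0.0, 0.0, 0.0, -0.0093, 0.0028, -0.0, -1],
[-0.0, 0.0, 0.0, -0.0089, 0.0033, -0.0, -1],
[-0.0, 0.0, 0.0, -0.007, 0.0048, -0.0, -1],
[-0.0, 0.0, 0.0, -0.0065, 0.0054, -0.0, -1],
[-0.0, 0.0, 0.0, -0.0061, 0.0057, -0.0, -1],
[-0.0, 0.0, 0.0, -0.0055, 0.0063, -0.0, -1],
[-0.0, 0.0, 0.0, -0.0051, 0.0066, -0.0, -1],
[-0.0, 0.0, 0.0, -0.0044, 0.0069, -0.0, -1],
[-0.0, 0.0, 0.0, -0.0039, 0.0073, -0.0, -1],
[-0.0, 0.0, 0.0, -0.0033, 0.0075, -0.0, -1],
[-0.0, 0.0, 0.0, -0.0027, 0.0077, -0.0, -1],
[-0.0, 0.0, 0.0, -0.002, 0.0078, -0.0, -1],
```

Call:
send_rows --rows '[[[0, 0, 0, -0.0093, 0.0028, 0, -1], [0, 0, 0, -0.0089, 0.0033, 0, -1], [0, 0, 0, -0.007, 0.0048, 0, -1], [0, 0, 0, -0.0065, 0.0054, 0, -1], [0, 0, 0, -0.0061, 0.0057, 0, -1], [0, 0, 0, -0.0055, 0.0063, 0, -1], [0, 0, 0, -0.0051, 0.0066, 0, -1], [0, 0, 0, -0.0044, 0.0069, 0, -1], [0, 0, 0, -0.0039, 0.0073, 0, -1], [0, 0, 0, -0.0033, 0.0075, 0, -1], [0, 0, 0, -0.0027, 0.0077, 0, -1], [0, 0, 0, -0.002, 0.0078, 0, -1]]]'

```text
time: 10.18
ee_pos: [0.612, -0.2144, 0.1622]
orientation: [-1.261, -2.871, 0.003]
wrist_force: [-0.2, -1.4, -0.2]
gripper_width: -0.0
grip_force: 0.0
```

```bash
python3 trk.py .0
```

```text
t 10.1833 cmd-meas mm [0.  0.  3.8] z 0.1622
86 [ 0.6165 -0.2138  0.105 ] 0.1047
meas tool - knob seen mm [-4.6 -0.7]
w0,a [1.269 0.052] res [ 0.02  -0.007 -0.016  0.009]
tool - knob model mm [-3.9  0.1 -3.8]
[0.0, 0.0, 0.0, -0.0025, 0.0113, -0.0, -1],
[-0.0, 0.0, 0.0, -0.0019, 0.0113, -0.0, -1],
[-0.0, 0.0, 0.0, 0.0004, 0.0081, -0.0, -1],
[-0.0, 0.0, 0.0, 0.001, 0.008, -0.0, -1],
[-0.0, 0.0, 0.0, 0.0016, 0.0079, -0.0, -1],
[-0.0, 0.0, 0.0, 0.0022, 0.0077, -0.0, -1],
[-0.0, 0.0, 0.0, 0.0027, 0.0074, -0.0, -1],
[-0.0, 0.0, 0.0, 0.0033, 0.0072, -0.0, -1],
[-0.0, 0.0, 0.0, 0.0038, 0.0069, -0.0, -1],
[-0.0, 0.0, 0.0, 0.0043, 0.0065, -0.0, -1],
[-0.0, 0.0, 0.0, 0.0047, 0.0062, -0.0, -1],
[-0.0, 0.0, 0.0, 0.0052, 0.0058, -0.0, -1],
```

Call:
send_rows --rows '[[[0, 0, 0, -0.0025, 0.0115, 0, -1], [0, 0, 0, -0.0019, 0.0115, 0, -1], [0, 0, 0, 0.0004, 0.0083, 0, -1], [0, 0, 0, 0.001, 0.008, 0, -1], [0, 0, 0, 0.0016, 0.0079, 0, -1], [0, 0, 0, 0.0022, 0.0077, 0, -1], [0, 0, 0, 0.0027, 0.0074, 0, -1], [0, 0, 0, 0.0033, 0.0072, 0, -1], [0, 0, 0, 0.0038, 0.0069, 0, -1], [0, 0, 0, 0.0043, 0.0065, 0, -1], [0, 0, 0, 0.0047, 0.0062, 0, -1], [0, 0, 0, 0.0052, 0.0058, 0, -1]]]'

```text
time: 11.23
ee_pos: [0.6644, -0.1316, 0.162]
orientation: [-1.261, -2.871, 0.003]
wrist_force: [-0.8, 0.2, 0.6]
gripper_width: -0.0
grip_force: 0.0
```

```bash
python3 trk.py .0
```

```text
t 11.2333 cmd-meas mm [0. 0. 4.] z 0.162
94 [ 0.6648 -0.1275  0.105 ] 0.1039
meas tool - knob seen mm [-0.4 -4.1]
w0,a [1.262 0.049] res [-0.006 -0.022 -0.006  0.012]
tool - knob model mm [-1.5 -2.8 -4. ]
[0.0, 0.0, 0.0, 0.0078, 0.0077, -0.0, -1],
[-0.0, 0.0, 0.0, 0.008, 0.0072, -0.0, -1],
[-0.0, 0.0, 0.0, 0.0066, 0.004, -0.0, -1],
[-0.0, 0.0, 0.0, 0.0069, 0.0036, -0.0, -1],
[-0.0, 0.0, 0.0, 0.0071, 0.003, -0.0, -1],
[-0.0, 0.0, 0.0, 0.0072, 0.0024, -0.0, -1],
[-0.0, 0.0, 0.0, 0.0073, 0.0019, -0.0, -1],
[-0.0, 0.0, 0.0, 0.0075, 0.0014, -0.0, -1],
[-0.0, 0.0, 0.0, 0.0075, 0.0009, -0.0, -1],
[-0.0, 0.0, 0.0, 0.0075, 0.0003, -0.0, -1],
[-0.0, 0.0, 0.0, 0.0074, -0.0003, -0.0, -1],
[-0.0, 0.0, 0.0, 0.0074, -0.0007, -0.0, -1],
```

Call:
send_rows --rows '[[[0, 0, 0, 0.0078, 0.008, 0, -1], [0, 0, 0, 0.008, 0.0075, 0, -1], [0, 0, 0, 0.0066, 0.004, 0, -1], [0, 0, 0, 0.0069, 0.0036, 0, -1], [0, 0, 0, 0.0071, 0.003, 0, -1], [0, 0, 0, 0.0072, 0.0024, 0, -1], [0, 0, 0, 0.0073, 0.0019, 0, -1], [0, 0, 0, 0.0075, 0.0014, 0, -1], [0, 0, 0, 0.0075, 0.0009, 0, -1], [0, 0, 0, 0.0075, 0.0003, 0, -1], [0, 0, 0, 0.0074, -0.0003, 0, -1], [0, 0, 0, 0.0074, -0.0007, 0, -1]]]'

```text
time: 12.28
ee_pos: [0.6276, -0.0453, 0.1622]
orientation: [-1.261, -2.871, 0.003]
wrist_force: [-0.2, -0.9, -0.0]
gripper_width: -0.0002
grip_force: 0.0
```

```bash
python3 trk.py .0 | head -6; python3 - <<'E'
from h import *
# circle centre from knob log, speed now
L=np.array(json.load(open("log.json"))); 
A=np.c_[2*L[:,1:],np.ones(len(L))]; x=np.linalg.lstsq(A,(L[:,1:]**2).sum(1),rcond=None)[0]
print("centre",x[:2],"r",np.sqrt(x[2]+x[0]**2+x[1]**2))
th=fit(); T=bot.observe()["time"]; print(T,np.degrees(th(T))%360,(th(T+.1)-th(T))/.1,cur()[2]["q"].round(2))
E
```

```text
t 12.2833 cmd-meas mm [0.  0.  3.8] z 0.1622
95 [ 0.6229 -0.0418  0.105 ] 0.1037
meas tool - knob seen mm [ 4.7 -3.5]
w0,a [1.255 0.046] res [-0.023 -0.015 -0.007  0.018]
tool - knob model mm [ 2.4 -3.4 -3.8]
[0.0, 0.0, 0.0, 0.011, -0.0019, 0.0, -1],
centre [ 0.55970295 -0.1254007 ] r 0.10465967991528191
w0,a [1.255 0.046] res [-0.023 -0.015 -0.007  0.018]
12.3333 54.77732794869422 0.856177395682991 [-0.07  0.46  0.09  1.21  0.    0.76]
```

```bash
cat > go.py <<'E'
from h import *
import h; h.C[:]=[.560,-.1252]
def plan(th0,dths,r,z0,zs,n=None):
    "rotate-with-platter rows, tool x = th+90deg; from current pose"
    Rc,pc,o=cur(); al=tool_th(Rc)%(2*np.pi); p=pc-[*h.C,0]
    ths=th0+np.cumsum(dths); N=len(ths); a1=ths+np.pi/2
    tg=[]
    for i in range(N): tg.append(pose(a1[i],pol(ths[i],r if np.isscalar(r) else r[i],zs[i])))
    rows((Rc,pc),tg)
E
python3 - <<'E'
from go import *
Rc,pc,o=cur(); th=fit(); T=o["time"]
print(T,"handle now",np.degrees(th(T)-np.pi/2)%360,"at+1",np.degrees(th(T+1)-np.pi/2)%360)
d=pc[:2]-h.C; t0=np.arctan2(d[1],d[0]); t1=(th(T+1)-np.pi/2)%(2*np.pi)+np.radians(25)
al=tool_th(Rc)%(2*np.pi); p1=np.array(pol(t1,.122,.166)); print(np.degrees([t0,t1,al]))
rows((Rc,pc),[pose(al+(t1+np.pi/2-al)*k/12,pc+(p1-pc)*k/12) for k in range(1,13)])
E
```

```text
w0,a [1.252 0.046] res [-0.014 -0.005 -0.005  0.01 ]
12.3333 handle now 324.86197011496057 at+1 12.81839101231742
[ 50.41656555  37.81839101 132.59333892]
[-0.004, -0.005, 0.007, -0.002, 0.0015, -0.0003, -1],
[-0.0, 0.0, 0.007, -0.0021, 0.0015, -0.0003, -1],
[-0.0, 0.0, 0.007, -0.002, 0.0015, -0.0003, -1],
[-0.0, 0.0, 0.007, -0.002, 0.0016, -0.0003, -1],
[-0.0, 0.0, 0.007, -0.002, 0.0015, -0.0004, -1],
[-0.0, 0.0, 0.007, -0.0019, 0.0016, -0.0003, -1],
[-0.0, 0.0, 0.007, -0.002, 0.0016, -0.0003, -1],
[-0.0, 0.0, 0.007, -0.002, 0.0016, -0.0003, -1],
[-0.0, 0.0, 0.007, -0.0019, 0.0016, -0.0003, -1],
[-0.0, 0.0, 0.006, -0.0019, 0.0016, -0.0003, -1],
[-0.0, 0.0, 0.007, -0.002, 0.0016, -0.0003, -1],
[-0.0, 0.0, 0.007, -0.0019, 0.0017, -0.0003, -1],
```

Call:
send_rows --rows '[[[-0.004, -0.005, 0.007, -0.002, 0.0015, -0.0003, -1], [0, 0, 0.007, -0.002, 0.0015, -0.0003, -1], [0, 0, 0.007, -0.002, 0.0015, -0.0003, -1], [0, 0, 0.007, -0.002, 0.0016, -0.0003, -1], [0, 0, 0.007, -0.002, 0.0016, -0.0003, -1], [0, 0, 0.007, -0.002, 0.0016, -0.0003, -1], [0, 0, 0.007, -0.002, 0.0016, -0.0003, -1], [0, 0, 0.007, -0.002, 0.0016, -0.0003, -1], [0, 0, 0.007, -0.002, 0.0016, -0.0003, -1], [0, 0, 0.006, -0.0019, 0.0016, -0.0003, -1], [0, 0, 0.007, -0.0019, 0.0016, -0.0003, -1], [0, 0, 0.007, -0.0019, 0.0016, -0.0003, -1]]]'

```text
time: 13.33
ee_pos: [0.6582, -0.0516, 0.1658]
orientation: [1.382, 2.82, -0.001]
wrist_force: [0.6, -0.4, -0.6]
gripper_width: 0.0
grip_force: 0.0
```

```bash
python3 - <<'E'
from go import *
t,k=look(); print(t,k)
if len(k)==1: rec(t,k[0][1])
Rc,pc,o=cur(); th=fit(); T=o["time"]
d=pc[:2]-h.C; t0=np.arctan2(d[1],d[0])
print(T,"handle",np.degrees(th(T)-np.pi/2)%360,"finger",np.degrees(t0),np.hypot(*d),pc[2],np.degrees(tool_th(Rc)),"w/row",(th(T+1/12)-th(T)))
plan(t0,[.06,.07,.07,.07,.07,.07,.06,.05,.05,.05,.05,.05],.122,0,list(np.linspace(pc[2],.122,8)[1:])+[.122]*5)
E
```

```text
13.3333 [(88, array([ 0.53354978, -0.02369081,  0.105     ]))]
w0,a [1.248 0.045] res [-0.007 -0.011 -0.002  0.012]
13.3833 handle 16.249491267134147 finger 36.68375025257425 0.12297264372654962 0.1658315110106139 127.74690861146883 w/row 0.06810137965799612
[0.0, 0.001, -0.041, 0.0073, -0.0011, 0.0063, -1],
[0.0, 0.0, -0.07, 0.0086, -0.0003, 0.0062, -1],
[0.0, 0.0, -0.07, 0.0085, -0.0003, 0.0063, -1],
[0.0, 0.0, -0.07, 0.0085, -0.0003, 0.0062, -1],
[0.0, 0.0, -0.07, 0.0086, -0.0003, 0.0063, -1],
[0.0, 0.0, -0.07, 0.0085, -0.0003, 0.0062, -1],
[0.0, 0.0, -0.06, 0.0073, -0.0002, 0.0063, -1],
[0.0, 0.0, -0.05, 0.0061, -0.0002, 0.0, -1],
[0.0, 0.0, -0.05, 0.0061, -0.0001, 0.0, -1],
[0.0, 0.0, -0.05, 0.0061, -0.0002, 0.0, -1],
[0.0, 0.0, -0.05, 0.0061, -0.0001, -0.0, -1],
[0.0, 0.0, -0.05, 0.0061, -0.0002, -0.0, -1],
```

Call:
send_rows --rows '[[[0, 0.001, -0.05, 0.0085, -0.0011, 0.0063, -1], [0, 0, -0.08, 0.0098, -0.0004, 0.0063, -1], [0, 0, -0.07, 0.0085, -0.0003, 0.0063, -1], [0, 0, -0.07, 0.0085, -0.0003, 0.0063, -1], [0, 0, -0.07, 0.0085, -0.0003, 0.0063, -1], [0, 0, -0.07, 0.0085, -0.0003, 0.0063, -1], [0, 0, -0.06, 0.0073, -0.0002, 0.0063, -1], [0, 0, -0.05, 0.0061, -0.0002, 0, -1], [0, 0, -0.05, 0.0061, -0.0002, 0, -1], [0, 0, -0.05, 0.0061, -0.0002, 0, -1], [0, 0, -0.05, 0.0061, -0.0002, 0, -1], [0, 0, -0.05, 0.0061, -0.0002, 0, -1]]]'

```text
time: 14.38
ee_pos: [0.5823, -0.0054, 0.1218]
orientation: [0.295, 3.127, 0.0]
wrist_force: [-0.2, -0.1, 0.1]
gripper_width: -0.0
grip_force: 0.0
```

```bash
python3 - <<'E'
from go import *
Rc,pc,o=cur(); th=fit(); T=o["time"]
d=pc[:2]-h.C; t0=np.arctan2(d[1],d[0])
print(T,"handle",np.degrees(th(T)-np.pi/2)%360,"finger",np.degrees(t0),np.hypot(*d),pc[2],np.degrees(tool_th(Rc)),o["wrist_force"].round(2),o["q"].round(2))
E
```

```text
w0,a [1.248 0.045] res [-0.007 -0.011 -0.002  0.012]
14.3833 handle 61.8980335592596 finger 79.45005966947915 0.12183846134958402 0.12179239151067203 169.21223492574785 [-0.24 -0.08  0.14] [-0.01  0.4  -0.11  1.06  0.    0.18]
```

Call:
send_rows --rows '[[[0, 0, -0.045, 0.0055, -0.0001, 0, -1], [0, 0, -0.045, 0.0055, -0.0001, 0, -1], [0, 0, -0.045, 0.0055, -0.0001, 0, -1], [0, 0, -0.045, 0.0055, -0.0001, 0, -1], [0, 0, -0.045, 0.0055, -0.0001, 0, -1], [0, 0, -0.045, 0.0055, -0.0001, 0, -1], [0, 0, -0.04, 0.0049, -0.0001, 0, -1], [0, 0, -0.035, 0.0043, -0.0001, 0, -1], [0, 0, -0.03, 0.0037, 0, 0, -1], [0, 0, -0.025, 0.003, 0, 0, -1], [0, 0, -0.02, 0.0024, 0, 0, -1], [0, 0, -0.015, 0.0018, 0, 0, -1]]]'

```text
time: 15.38
ee_pos: [0.5296, -0.0067, 0.1218]
orientation: [-0.384, 3.118, 0.0]
wrist_force: [-0.4, -0.1, 0.1]
gripper_width: 0.0002
grip_force: 0.0
```

Call:
send_rows --rows '[[[0, 0, -0.012, 0.0014, 0, 0, -1], [0, 0, -0.009, 0.0011, 0, 0, -1], [0, 0, -0.006, 0.0007, 0, 0, -1], [0, 0, -0.004, 0.0005, 0, 0, -1], [0, 0, -0.002, 0.0002, 0, 0, -1], [0, 0, -0.001, 0.0001, 0, 0, -1], [0, 0, 0, 0, 0, 0, -1], [0, 0, 0, 0, 0, 0, -1], [0, 0, 0, 0, 0, 0, -1], [0, 0, 0, 0, 0, 0, -1], [0, 0, 0, 0, 0, 0, -1], [0, 0, 0, 0, 0, 0, -1]]]'

```text
time: 16.38
ee_pos: [0.5259, -0.0077, 0.1217]
orientation: [-0.436, 3.111, 0.0]
wrist_force: [-0.3, -0.3, 0.3]
gripper_width: -0.0002
grip_force: 0.0
```

```bash
python3 - <<'E'
from go import *
def a(k):
    d=k[0][1][:2]-h.C; return np.degrees(np.arctan2(d[1],d[0]))%360-90, np.hypot(*d)
Rc,pc,o=cur(); d=pc[:2]-h.C
for i in range(6):
    t,k=look(); print(t,len(k),a(k) if k else 0)
print("finger",np.degrees(np.arctan2(d[1],d[0])),np.hypot(*d),pc[2],o["wrist_force"])
im=cv2.imread(f"pics/p_scene_{t:.2f}.png"); cv2.imwrite("pics/b1.png",cv2.resize(im[150:290,180:380],None,fx=4,fy=4))
E
```

```text
16.3833 1 (np.float64(95.5877934187229), np.float64(0.10633396860674137))
16.4333 1 (np.float64(95.92142649292035), np.float64(0.10630395609504598))
16.4833 1 (np.float64(95.5877934187229), np.float64(0.10633396860674137))
16.5333 1 (np.float64(95.5877934187229), np.float64(0.10633396860674137))
16.5833 1 (np.float64(96.07644552241888), np.float64(0.10611287702618939))
16.6333 1 (np.float64(95.67039867021509), np.float64(0.10614126693416014))
finger 106.165530669497 0.1223058266910799 0.1216901039084905 [-0.30296444 -0.26227021  0.34094254]
```

View pics/b1.png

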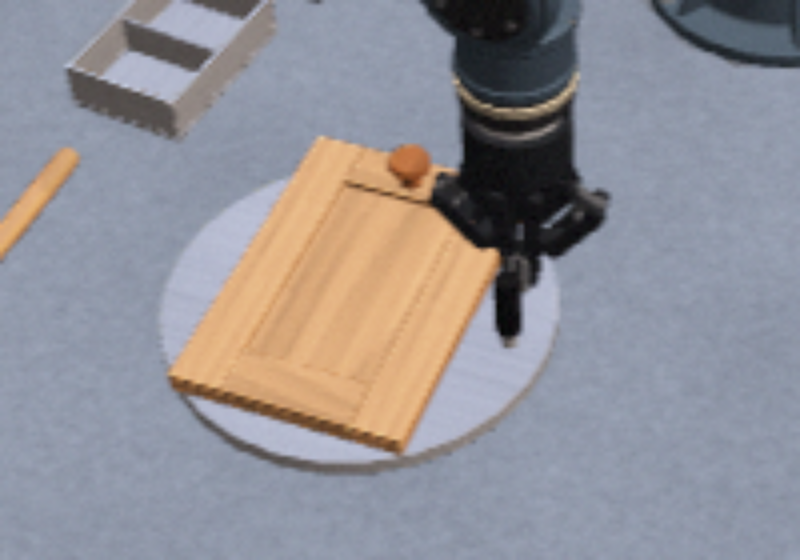

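The platter stands still, with the knob at (408,163) in the crop and the handle resting against the fingertip at (508,330). I'll back off along the tangent, then lift.

Call:
send_rows --rows '[[[0, 0, 0, 0.003, 0, 0, -1], [0, 0, 0, 0.004, 0, 0, -1], [0, 0, 0, 0.003, 0, -0.004, -1], [0, 0, 0, 0, 0, -0.015, -1], [0, 0, 0, 0, 0, -0.025, -1], [0, 0, 0, 0, 0, -0.03, -1], [0, 0, 0, 0, 0, -0.03, -1], [0, 0, 0, 0, 0, -0.02, -1], [0, 0, 0, 0, 0, 0, -1], [0, 0, 0, 0, 0, 0, -1], [0, 0, 0, 0, 0, 0, -1], [0, 0, 0, 0, 0, 0, -1]]]'

```text
time: 17.68
ee_pos: [0.5156, -0.0105, 0.2446]
orientation: [0.435, -3.109, -0.001]
wrist_force: [-0.0, 0.2, -0.9]
gripper_width: 0.0002
grip_force: 0.0
```

```bash
python3 - <<'E'
from go import *
F=[]
for i in range(10):
    t,k=look(); d=k[0][1][:2]-h.C; F.append((t,np.degrees(np.arctan2(d[1],d[0]))%360-90))
print(np.round(F,2).tolist(),cur()[1],cur()[2]["qd"].round(3))
im=cv2.imread(f"pics/p_scene_{t:.2f}.png"); cv2.imwrite("pics/f1.png",im)
d=cv2.absdiff(im,cv2.imread(f"pics/p_scene_{F[0][0]:.2f}.png")); print("moving px",(d.max(2)>40).sum())
E
```

```text
[[17.68, 95.59], [17.73, 95.86], [17.78, 95.59], [17.83, 95.95], [17.88, 95.59], [17.93, 95.95], [17.98, 95.59], [18.03, 95.59], [18.08, 95.67], [18.13, 95.56]] [ 0.51634748 -0.01049772  0.2456142 ] [-0.001  0.001  0.001 -0.     0.001  0.001]
moving px 39
```

View pics/f1.png

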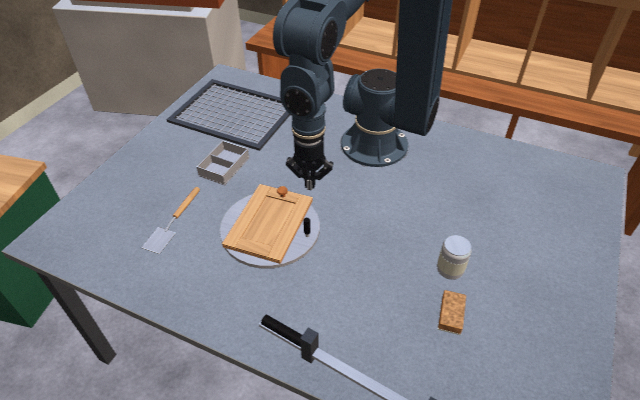

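The platter is still, with the handle at (307,226) and unchanged in angle since the stop. The gripper is well above it, and the tray, spatula, can and block are where they were. I'll hand the job in.

```bash
python3 -c "
from cell import bot
print(bot.sign_off())"
```

```text
the job is handed in; nothing more can be done
None
```

The job is handed in at about 18 s: the turntable was pushed to about 1.25 rad/s (one turn in 5 s, a little fast on purpose), coasted down to 0.86 rad/s with the gripper within about 7 mm of the knob's centre for about 7.5 s, then was stopped by its handle and left still, the gripper clear and the bench things undisturbed.

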